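# Fit the drive gear to the glue-roller coater

### The arm

A 6-joint arm with a two-finger parallel gripper is mounted at the origin on the work surface. World frame = base frame: x ahead of the robot, y to its left, z up, the work surface at z = 0. Lengths are in m, angles in rad, forces in N, time in s.
With the tool pointing down it reaches from about 0.375 to 0.975 m from the base axis. Payload 3.8 kg.
Tool frame: the origin (TCP) lies at the very end of the fingers, on their centre line; the grasp point (between the pads) lies 19 mm behind it; z points along the fingers, y is the line along which they close (so a half turn about z gives the same grasp; the last joint's range is limited). The gripper opens to 85 mm and grips with 20 to 120 N. Pads are 22 mm wide; open, the fingers measure 114 mm over their backs; the gripper's body (76 mm by 85 mm) begins 54 mm behind the grasp point. The pads swing forward as they close: fully open they stand 13 mm farther back than shut.
Start: joints at [-1.375, 0.264, 1.604, -0, 1.274, -0.037], TCP at [0.156, -0.657, 0.231] pointing down, gripper open.
Joint ranges: [-2.63, 2.63], [-0.94, 2.18], [0.31, 2.57], [-1.31, 4.45], [0, 2.66], [-2.55, 2.55]. Speed limits (rad/s): [2.57, 2.57, 3.14, 3.14, 3.14, 3.14].

### API

Orientations are given as a rotation vector (axis times angle).
In Python, from workcell import read_state, read_camera, calibration, finish_job gives the robot as it stands.
- The arm moves only by the tool step_arm, never from a script. Its argument "commands" is a list of rows, each an object of numbers: "fingers": the gripper's target within -1 to 1 (shut at 1, half-way at 0, fully open at -1); "dx", "dy", "dz": the shift along the tool's x, y, z in m; "roll": the turn about the tool's z in degrees. In form: [{"fingers": .., "dx": .., "dy": .., "dz": .., "roll": ..}, ...]. A call has 1 to 8 rows; each row is the pose to reach, as a shift and turn from the pose commanded when the call began, along the tool's axes at that moment; what a row does not reach only later rows make up. A row lasts 1/8 s, in which the tool goes at most 62.5 mm and 10.7 degrees, less where a joint would pass 70% of its speed; a pose out of reach is approached as far as the arm can. A call with a gripper value outside its range is refused whole. The fingers move at their own pace and stop on an object; "squeeze" is the grip in N (left out, the last holds). Time passes only in rows, so rows that repeat a pose let the fingers close. It gives the time, the measured TCP pose, the force, the opening and the grip force at its end, in the units of the state.
- read_state(): the state, without advancing time (a new reading comes with each control period).
- read_camera(name): name is "scene" or "top" or "wrist"; returns (picture, depth): 420x560x3 uint8, blue, green, red; 420x560 float32, m along the optical axis (not along the pixel's ray), 0 where there is no reading.
- calibration(name): a dict with "intrinsics" (3x3 intrinsics, pixels), "world_to_cam" (4x4, takes a point from world to camera coordinates). Camera axes: x right, y up, looking along -z (the intrinsics and any distortion apply to the point x, -y, -z); pixel columns grow to the right and rows downward; lengths in m; the calibration is good to about 2 mm. A picture is of the moment at which its call begins: read the wrist's pose just before it. calibration takes no time and is no camera call; for the wrist camera it gives the pose at the moment of the call.
- finish_job(): hands the job in; it is judged then, once.
The state is a dict: "time": time; "q": joint angles; "joint_vel": joint speeds; "joint_torque": joint torques, N m; "tool_pos": TCP position; "tcp_rot": TCP orientation; "wrist_force": force on the tool from outside, world axes, zero at the start; "torque": the same for the moment, N m; "width": opening from 0.0 (shut) to 1.0 (fully open); "grip_force": force on a finger pad.
Only numpy, scipy, OpenCV 4.12 (cv2) and the standard library are available. Lean on these libraries where they do the work, as an engineer would, in place of code of your own. Each camera call takes 0.05 s, during which the arm holds its last target. There are 200 camera calls.

### The job

Get the glue-roller coater ready: pick up the mallet by its handle and knock the red stop pin down as far as it goes, using the mallet only, then put the mallet back on its cork pad. Then take the orange-handled gear from the stand, turn it until its splined stem meshes with the coater's drive socket, push it fully home against the spring, and finish while still gripping it and pressing it home; do not let go. Leave the other gears and everything else on the bench alone.

Things in the scene. Friction and masses are not known exactly. Their poses are not given: they have to be found in the camera images.
- coater: dark green gearbox, 160 x 160 mm, flat top 70 mm above the bench; a light roller between grey cheeks (85 mm high) 90 to 165 mm from the origin on its +x side. Origin on the bench under the drive hub's axis, z up. On the top: a fixed brass idler pinion (28 mm wide, 22 mm high) 57 mm from the hub axis to +x, the red pin 30 mm from it to -x
- socket (a point): centre of the mouth of the drive socket, in the top of the steel hub (44 mm wide, top 72 mm above the bench). x and y lie along the slots of its cross-shaped hole, z up; slots 11 mm wide, 32 mm long, over 26 mm deep. The hub stands at any angle and is braked: it does not turn by hand
- ejector (a joint): brass plunger, 10 mm wide, in the middle of the socket, its top 12 mm below the mouth; value: how far it is pressed down, m: 0 free, 0.012 with a gear fully home (stop at 0.015). A spring pushes it up: 2.4 N at first touch, 7 N with the gear home, so a gear let go rises about 12 mm
- pin_top (a point): centre of the top of the red stop pin, 8 mm in diameter, upright. At the start it stands 17 mm above the gearbox top; fully down (12 mm lower, end stop) 5 mm. It is stiff, needs 6 to 8 N, and stays where it is left. While it is up, it stands under the gear's disc and keeps the gear from going home
- pin: the red stop pin itself, origin on its axis, 40 mm below its top
- mallet_grip (a point): place to grip the mallet, on its handle, 58 mm from the head's axis, 40 mm above the lower face. Handle: wood, level, 18 mm wide, 22 mm high, reaching from 22 to 172 mm from the head's axis. x axis along the handle towards the head, z up. The mallet (260 g) stands at the start on its head's lower face on the cork pad
- mallet_face (a point): centre of the lower face of the mallet's head (black cylinder with a yellow band, 46 mm in diameter, 72 mm high, axis upright). Axes as mallet_grip
- mallet: the mallet; origin and axes as mallet_face
- pad_top (a point): centre of the top of the fixed cork pad, 130 x 130 mm, 4 mm thick, for the mallet
- pad: the cork pad, origin under its centre
- stand: fixed board stand, 290 x 90 x 30 mm, origin under its centre, long side along its x axis; three 36 mm holes at x = -92, 0 and +92 mm, with a gear's stem loosely in each, in any order
- orange_grip (a point): centre of the gear's orange grip bar, 44 mm long (x), 18 mm wide (y), 40 mm high, standing on the gear's brown disc (12 mm thick, 82 mm over the teeth, its top 20 mm below this point). Under the disc is a collar, 40 mm wide, 6 mm thick; its underside is the seat, 38 mm below this point. Weight about 120 g
- orange_seat (a point): centre of the orange gear's seat (collar underside), axes as orange_grip; at the socket's mouth when home. Below it the stem, 24 mm long: a cross of two splines along x and y, each 9 mm wide and 30 mm long, foot rounded (4.5 mm radius). It meshes in any of four quarter turns
- orange: the orange-handled gear; origin and axes as orange_seat
- blue_grip (a point): the same point of the gear with a blue grip bar, to be left alone
- white_grip (a point): the same point of the gear with a white grip bar, to be left alone
- glue: white glue bottle, 56 mm wide, 150 mm high, origin under its centre; leave alone
- tape: roll of yellow tape, 90 mm wide, 22 mm high, lying flat; origin under its centre; leave alone
- cutout: flat brown board cut-out, about 75 x 45 x 6 mm; leave alone
Mind the look-alikes: they are no part of the job. What is shaped like the orange but purple is not meant. Of the things that look like the pad, take the one that is farthest from the robot's base at the start.

How it is judged:
On the way, in this order (a step that is already met when the one before it is completed fails the run):
1. the mallet is lifted in the gripper, pin still up (height (world z) of mallet_face above 0.03 m and contact force between the fingers and mallet above 2 N and z of pin_top in the frame of coater above 0.083 m), for 0.1 s.
2. the pin is knocked down while the mallet is held (z of pin_top in the frame of coater below 0.0765 m and contact force between the fingers and mallet above 2 N), for 0.1 s.
3. the mallet is back on its cork pad and released (horizontal distance between mallet_face and pad_top below 0.065 m and contact force between mallet and pad above 0.3 N and contact force between the fingers and mallet below 0.3 N), for 0.2 s.
4. the orange-handled gear is carried in the gripper, clear of stand and coater (contact force between the fingers and orange above 2 N and contact force between orange and stand below 0.1 N and contact force between orange and coater below 0.1 N and height (world z) of orange_seat above 0.06 m), for 0.1 s.
At the end, for the whole second after the job is handed in: orange gear in the socket: centred to 3 mm, upright to 4 degrees, seat within 2 mm of the mouth, ejector down 9.5 mm or more, still, gripped and held down by the fingers; pin down 10.5 mm or more; mallet at rest on the cork pad (head centre within 65 mm of the pad's), not touched (all of step 3 and horizontal distance between orange_seat and socket below 0.003 m and z of orange_seat in the frame of socket between -0.003 and 0.002 m and angle between orange_seat's own z axis and vertical below 0.07 rad and value of joint ejector above 0.0095 m and contact force between the fingers and orange above 2 N and linear speed of orange below 0.01 m/s and z of pin_top in the frame of coater below 0.0765 m and linear speed of mallet below 0.02 m/s); the arm keeps its last pose, push and grip.
It fails at once if the fingers push on the pin before it is down (contact force between the fingers and pin above 1 N and z of pin_top in the frame of coater above 0.0765 m).
It fails at once if the gear pushes on the pin before it is down (contact force between orange and pin above 1 N and z of pin_top in the frame of coater above 0.0765 m).
It fails at once if the blue or the white gear is moved by more than 25 mm (distance of any of blue_grip, white_grip from where it was at the start of the episode above 0.025 m).
It fails at once if the glue bottle, tape or cut-out is moved by more than 30 mm (distance of any of glue, tape, cutout from where it was at the start of the episode above 0.03 m).
It also fails if it takes over 72 s, if anything falls off the work surface, if the arm or the gripper's body presses on something with over 40 N, if the wrist force passes 120 N, or if a joint passes its speed limit or range.

## Working session

There is one attempt and no reset: what is moved stays moved. The work goes in short steps, Python scripts to look and compute and a tool call to move; the robot and the scene stay as the last step left them, time stands still between calls to the robot, and variables do not carry over. Pictures are saved under pics/ and viewed, at most 10 in all, crops included, and the job is handed in when it is done.

Besides the shell and the picture viewer there is one more tool, called in YAML: its name, and indented under it one key for each argument. step_arm: Moves the arm, as the interface text tells. Its arguments: {"type":"object","properties":{"commands":{"type":"array","items":{"type":"object","properties":{"fingers":{"type":"number"},"dx":{"type":"number"},"dy":{"type":"number"},"dz":{"type":"number"},"roll":{"type":"number"}}}},"squeeze":{"type":"number"}},"required":["commands"]}

```bash
mkdir -p pics; cat > h.py <<'E'
import numpy as np, cv2
from workcell import *
def grab(n,tag):
    c=calibration(n); p,d=read_camera(n)
    np.savez(f'{tag}.npz',p=p,d=d,K=c['intrinsics'],T=c['world_to_cam'])
    cv2.imwrite(f'pics/{tag}.png',p); return p,d,c['intrinsics'],c['world_to_cam']
def load(tag):
    z=np.load(f'{tag}.npz'); return z['p'],z['d'],z['K'],z['T']
def ray(K,T,u,v,z):
    T=np.array(T);K=np.array(K);R=T[:3,:3];o=-R.T@T[:3,3]
    x=np.linalg.inv(K)@np.array([u,v,1.]); d=R.T@np.array([x[0],-x[1],-x[2]])
    return o+d*(z-o[2])/d[2]
def proj(K,T,P):
    c=np.array(T)@np.append(P,1); q=np.array(K)@np.array([c[0],-c[1],-c[2]]); return q[:2]/q[2]
def cloud(d,K,T):
    T=np.array(T);K=np.array(K);v,u=np.mgrid[:d.shape[0],:d.shape[1]]
    x=(u-K[0,2])/K[0,0]*d; y=(v-K[1,2])/K[1,1]*d
    return (np.stack([x,-y,-d],-1)-T[:3,3])@T[:3,:3]
E
python3 - <<'E'
from h import *
for n in ['top','scene']:
    p,d,K,T=grab(n,n+'0'); print(n,calibration(n).keys(),np.round(K,1).tolist(),np.round(T,3).tolist())
a=cv2.imread('pics/top0.png');b=cv2.imread('pics/scene0.png')
s=read_state();print({k:np.round(v,3).tolist() for k,v in s.items()})
E
```

```text
top dict_keys(['intrinsics', 'world_to_cam']) [[501.4, 0.0, 283.5], [0.0, 501.4, 209.7], [0.0, 0.0, 1.0]] [[0.026, -1.0, -0.001, 0.005], [0.983, 0.025, 0.181, -0.475], [-0.181, -0.006, 0.983, -1.197], [0.0, 0.0, 0.0, 1.0]]
scene dict_keys(['intrinsics', 'world_to_cam']) [[385.1, 0.0, 278.0], [0.0, 385.1, 213.8], [0.0, 0.0, 1.0]] [[-0.125, 0.992, 0.003, 0.06], [-0.617, -0.08, 0.783, 0.238], [0.777, 0.097, 0.622, -1.549], [0.0, 0.0, 0.0, 1.0]]
{'time': 0.1, 'q': [-1.375, 0.265, 1.605, -0.0, 1.274, -0.037], 'joint_vel': [-0.001, -0.002, -0.003, -0.002, 0.0, 0.0], 'joint_torque': [0.0, -51.671, -36.859, -0.0, 0.006, 0.0], 'tool_pos': [0.156, -0.656, 0.23], 'tcp_rot': [-3.118, -0.365, 0.0], 'wrist_force': [-0.597, 0.321, -0.55], 'torque': [0.03, -0.03, -0.018], 'grip_force': 0.0, 'width': 1.001}
```

View pics/top0.png

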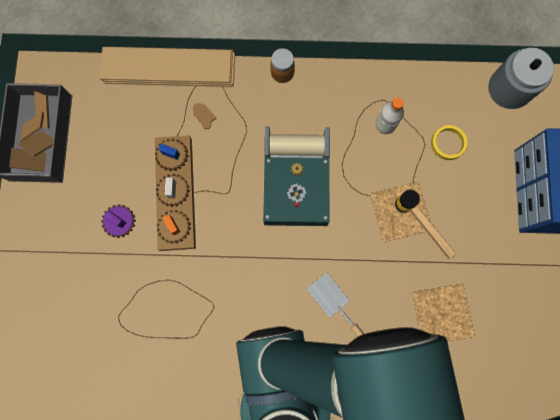

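View pics/scene0.png

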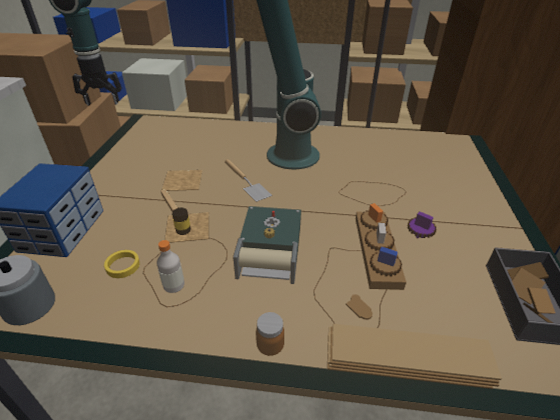

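Top view: the pads are at (400,212), under the mallet, and (443,312). The first is farther from the base, so it is the one meant. The gears are orange-handled in the stand at (172,225) and a purple look-alike at (118,221), so I take the orange one. The coater is at (297,190) with the red pin at (296,205). I'll confirm in one crop and measure.

```bash
python3 - <<'E'
from h import *
p,d,K,T=load('top0')
a=cv2.resize(p[140:270,90:225],(540,520),interpolation=cv2.INTER_CUBIC)[:, :400]
b=cv2.resize(p[170:350,360:490],(390,540),interpolation=cv2.INTER_CUBIC)[:520]
cv2.imwrite('pics/crop1.png',np.hstack([a,b]))
C=cloud(d,K,T)
hsv=cv2.cvtColor(p,cv2.COLOR_BGR2HSV)
def blob(name,lo,hi,box,z):
    x0,y0,x1,y1=box
    m=np.zeros(p.shape[:2],np.uint8); m[y0:y1,x0:x1]=cv2.inRange(hsv,lo,hi)[y0:y1,x0:x1]
    v,u=np.nonzero(m); 
    r=cv2.minAreaRect(np.stack([u,v],1).astype(np.float32))
    print(name,len(u),np.round([u.mean(),v.mean()],1),'ray',np.round(ray(K,T,u.mean(),v.mean(),z),4),'cloudz',np.round(np.percentile(C[v,u,2],[10,50,90]),3),r[1:])
    return u,v
blob('orange',(5,190,180),(16,255,255),(155,205,195,250),.098)
blob('red',(0,150,100),(4,255,255),(285,195,305,212),.087)
blob('brassidler',(15,120,90),(28,255,255),(285,160,310,178),.092)
blob('yellowband',(24,150,100),(34,255,255),(390,185,425,215),.05)
# mallet by height
Z=C[...,2]
for nm,lo,hi,box in [('handle',.03,.06,(405,190,465,265)),('head',.068,.085,(390,180,430,220))]:
    x0,y0,x1,y1=box; m=np.zeros(Z.shape,bool); m[y0:y1,x0:x1]=((Z>lo)&(Z<hi))[y0:y1,x0:x1]
    P=C[m]; c=P.mean(0); w,V=np.linalg.eigh(np.cov(P[:,:2].T)); print(nm,len(P),c.round(4),np.median(P[:,2]).round(4),V[:,1].round(3),np.degrees(np.arctan2(V[1,1],V[0,1])).round(1),np.ptp((P-c)[:,:2]@V,axis=0).round(3))
for uv,z in [((400,212),.004),((297,193),.072),((297,190),0.07)]: print(uv,ray(K,T,*uv,z).round(3))
E
```

```text
orange 114 [169.4 223.6] ray [0.4242 0.2847 0.098 ] cloudz [0.086 0.089 0.092] ((16.680015563964844, 6.62412166595459), 61.38954162597656)
red 9 [296. 204.] ray [ 0.4809 -0.0122  0.087 ] cloudz [0.08  0.087 0.091] ((2.0, 2.0), 90.0)
brassidler 82 [296.5 168.8] ray [ 0.5664 -0.0113  0.092 ] cloudz [0.085 0.089 0.092] ((10.0, 11.0), 90.0)
yellowband 48 [400.3 205. ] ray [ 0.4924 -0.2699  0.05  ] cloudz [0.031 0.044 0.054] ((15.620499610900879, 7.170065879821777), 50.19443130493164)
handle 571 [ 0.4286 -0.3448  0.0528] 0.0544 [-0.778 -0.629] -141.1 [0.028 0.16 ]
head 291 [ 0.5043 -0.287   0.0765] 0.0765 [-0.666  0.746] 131.7 [0.044 0.046]
(400, 212) [ 0.483 -0.28   0.004]
(297, 193) [ 0.511 -0.014  0.072]
(297, 190) [ 0.519 -0.014  0.07 ]
```

View pics/crop1.png

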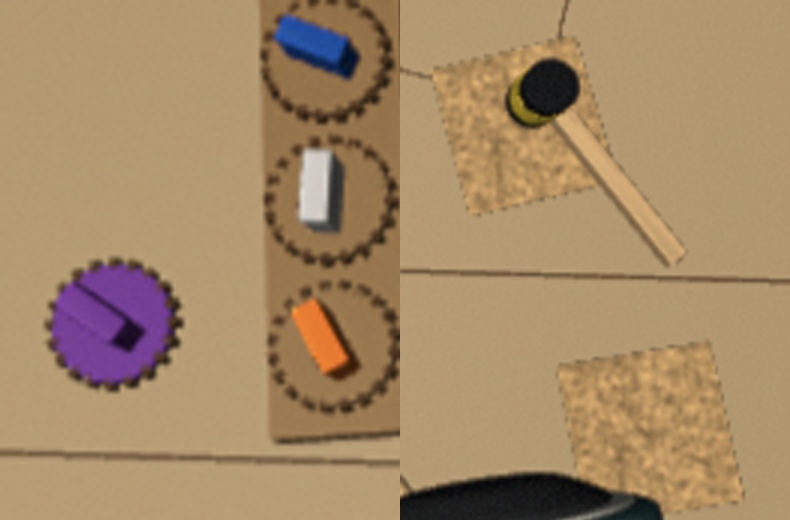

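The crop confirms both choices. Next is a helper to convert targets into tool shifts.

```bash
cat >> h.py <<'E'
from scipy.spatial.transform import Rotation as Ro
def rel(P,yaw=None):
    s=read_state(); R=Ro.from_rotvec(s['tcp_rot']).as_matrix()
    d=R.T@(np.array(P)-s['tool_pos']); y0=np.degrees(np.arctan2(R[1,0],R[0,0]))
    r=0 if yaw is None else -((yaw-y0+180)%360-180)
    print('dx dy dz roll',d.round(4),round(r,2),'| yaw',y0.round(2),'tilt',np.degrees(np.arccos(-R[2,2])).round(2),'t',s['time'])
E
python3 -c "
from h import *
rel([.463,-.32,.18],38.9)"
```

```text
dx dy dz roll [ 0.3767 -0.256   0.0506] -25.56 | yaw 13.34 tilt 0.12 t 0.1
```

step_arm:
  commands:
    - {"fingers": -1,"dx": 0.05,"dy": -0.033,"dz": 0.01,"roll": -4}
    - {"fingers": -1,"dx": 0.1,"dy": -0.067,"dz": 0.02,"roll": -8}
    - {"fingers": -1,"dx": 0.15,"dy": -0.1,"dz": 0.03,"roll": -12}
    - {"fingers": -1,"dx": 0.2,"dy": -0.134,"dz": 0.05,"roll": -16}
    - {"fingers": -1,"dx": 0.25,"dy": -0.17,"dz": 0.05,"roll": -20}
    - {"fingers": -1,"dx": 0.3,"dy": -0.205,"dz": 0.05,"roll": -25.5}
    - {"fingers": -1,"dx": 0.35,"dy": -0.239,"dz": 0.05,"roll": -25.5}
    - {"fingers": -1,"dx": 0.3767,"dy": -0.256,"dz": 0.05,"roll": -25.5}
  squeeze: 110

```text
time: 1.1
tool_pos: [0.4645, -0.3181, 0.1808]
tcp_rot: [-2.961, -1.048, 0.0]
wrist_force: [-0.2, -0.7, 0.2]
width: 1.002
grip_force: 0.0
```

```bash
python3 - <<'E'
from h import *
rel([.463,-.32,.025],38.9)
p,d,K,T=grab('wrist','w1')
print(np.round(K,1).tolist(),np.round(T,3).tolist(),ray(K,T,280,210,.055))
C=cloud(d,K,T);Z=C[...,2]
for nm,lo,hi in [('handle',.047,.06),('head',.07,.085)]:
    m=(Z>lo)&(Z<hi)&(d>0); n,L,S,_=cv2.connectedComponentsWithStats(m.astype(np.uint8)); m=L==1+S[1:,4].argmax()
    P=C[m]; c=P.mean(0); w,V=np.linalg.eigh(np.cov(P[:,:2].T)); print(nm,len(P),c.round(4),np.median(P[:,2]).round(4),np.degrees(np.arctan2(V[1,1],V[0,1])).round(1),np.ptp((P-c)[:,:2]@V,axis=0).round(3), S[1:,4].max())
E
```

```text
dx dy dz roll [-0.0024  0.0007  0.1558] 0.08 | yaw 38.98 tilt 0.06 t 1.1
[[318.1, 0.0, 276.7], [0.0, 318.1, 211.2], [0.0, 0.0, 1.0]] [[0.629, -0.777, -0.001, -0.54], [0.739, 0.598, -0.309, -0.129], [0.241, 0.194, 0.951, -0.383], [0.0, 0.0, 0.0, 1.0]] [ 0.46219005 -0.32513825  0.055     ]
handle 2734 [ 0.4342 -0.3474  0.0553] 0.0554 -141.9 [0.018 0.146] 2734
head 2745 [ 0.5079 -0.2898  0.0765] 0.0765 72.0 [0.046 0.046] 2745
```

View pics/w1.png

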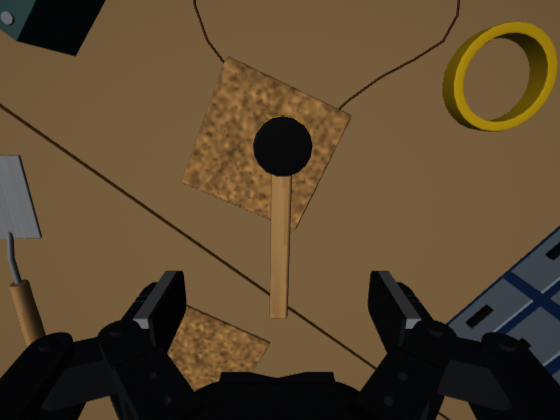

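The wrist view shows the mallet head at (283,146), the handle running down to (279,317), and the pad corners at (229,57), (351,116), (300,228) and (184,182).

```bash
python3 - <<'E'
from h import *
p,d,K,T=load('w1')
c=[ray(K,T,*q,.004)[:2] for q in [(229,57),(351,116),(300,228),(184,182)]]
print(np.round(c,4),np.mean(c,0))
rel([.4686,-.3208,.025],38.0)
E
```

```text
[[ 0.5343 -0.2069]
 [ 0.5666 -0.3289]
 [ 0.4475 -0.3654]
 [ 0.4111 -0.2401]] [ 0.48990498 -0.28531357]
dx dy dz roll [-0.0016  0.0051  0.1559] 1.01 | yaw 39.01 tilt 0.18 t 1.15
```

step_arm:
  commands:
    - {"fingers": -1,"dx": -0.0016,"dy": 0.005,"dz": 0.05,"roll": 1}
    - {"fingers": -1,"dx": -0.0016,"dy": 0.005,"dz": 0.1,"roll": 1}
    - {"fingers": -1,"dx": -0.0016,"dy": 0.005,"dz": 0.14,"roll": 1}
    - {"fingers": -0.5,"dx": -0.0016,"dy": 0.005,"dz": 0.156,"roll": 1}
    - {"fingers": 1,"dx": -0.0016,"dy": 0.005,"dz": 0.156,"roll": 1}
    - {"fingers": 1,"dx": -0.0016,"dy": 0.005,"dz": 0.156,"roll": 1}
    - {"fingers": 1,"dx": -0.0016,"dy": 0.005,"dz": 0.156,"roll": 1}
    - {"fingers": 1,"dx": -0.0016,"dy": 0.005,"dz": 0.156,"roll": 1}
  squeeze: 110

```text
time: 2.15
tool_pos: [0.4664, -0.3266, 0.0276]
tcp_rot: [2.969, 1.018, 0.003]
wrist_force: [-2.1, 2.1, 6.8]
width: 0.193
grip_force: 106.3
```

step_arm:
  commands:
    - {"fingers": 1}
    - {"fingers": 1}

```text
invalid input
```

step_arm:
  commands:
    - {"fingers": 1,"dx": 0,"dy": 0,"dz": 0,"roll": 0}
    - {"fingers": 1,"dx": 0,"dy": 0,"dz": -0.04,"roll": 0}
    - {"fingers": 1,"dx": 0,"dy": 0,"dz": -0.09,"roll": 0}
    - {"fingers": 1,"dx": 0,"dy": 0,"dz": -0.14,"roll": 0}
    - {"fingers": 1,"dx": 0,"dy": 0,"dz": -0.15,"roll": 0}

```text
time: 2.78
tool_pos: [0.4676, -0.3277, 0.1805]
tcp_rot: [2.964, 1.016, 0.008]
wrist_force: [0.2, -0.1, -2.3]
width: 0.19
grip_force: 107.5
```

```bash
python3 - <<'E'
from h import *
rel([.4686,-.3208,.175],38.0)
p,d,K,T=grab('wrist','w2')
s=read_state();print(s['tool_pos'],s['wrist_force'],s['torque'],s['width'],s['grip_force'])
C=cloud(d,K,T);Z=C[...,2]; R=Ro.from_rotvec(s['tcp_rot']).as_matrix()
Q=(C-s['tool_pos'])@R
m=(d>0)&(Q[...,2]<0.05)&(Q[...,2]>-0.03)&(Q[...,0]>.015)&(Q[...,0]<.1)&(abs(Q[...,1])<.04)
P=Q[m]; W=C[m]
dark=p[m].max(1)<60
for nm,k in [('head',dark),('handle',~dark)]:
    q=P[k]; print(nm,len(q),q.mean(0).round(4),q.min(0).round(4),q.max(0).round(4),np.median(q[:,2]).round(4))
q=P[dark]; top=q[q[:,2]<np.percentile(q[:,2],60)+.003]; A=np.c_[top[:,:2],np.ones(len(top))]; print('plane',np.linalg.lstsq(A,top[:,2],rcond=None)[0])
E
```

```text
dx dy dz roll [ 0.005  -0.0048  0.0055] -0.16 | yaw 37.84 tilt 0.55 t 2.775
[ 0.46687262 -0.32712557  0.1793774 ] [-0.96989818  0.16312416 -1.83330265] [-0.06252194  0.01350623  0.05741729] 0.18837495655118747 107.39656090736389
head 17 [ 0.0258  0.0095 -0.0264] [ 0.0154  0.0015 -0.0295] [ 0.0773  0.0105 -0.025 ] -0.0261
handle 882 [ 0.0316  0.0017 -0.0279] [ 0.015  -0.0149 -0.03  ] [0.0779 0.0167 0.0003] -0.0285
plane [-0.01485127  0.33146744 -0.02914638]
```

View pics/w2.png

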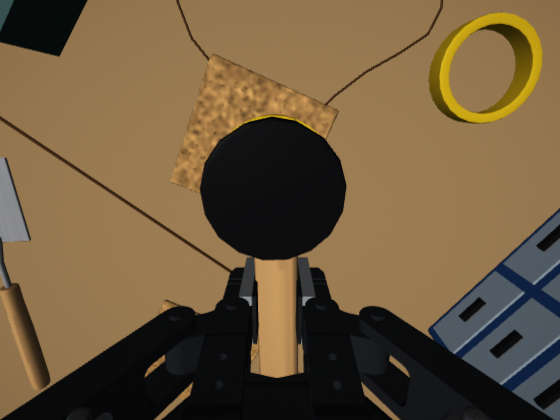

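The mallet is held level with its head at (273,188). I'll measure the head in the tool frame.

```bash
cat >> h.py <<'E'
def headtool(tag):
    p,d,K,T=load(tag); s=read_state(); R=Ro.from_rotvec(s['tcp_rot']).as_matrix()
    Q=(cloud(d,K,T)-s['tool_pos'])@R
    m=(d>0)&(Q[...,2]<-.035)&(Q[...,2]>-0.07)&(Q[...,0]>.015)&(Q[...,0]<.1)&(abs(Q[...,1])<.05)
    m&=abs(Q[...,2]-np.median(Q[m][:,2]))<.006
    P=Q[m]; v,u=np.nonzero(m); (cu,cv_),r=cv2.minEnclosingCircle(np.stack([u,v],1).astype(np.float32))
    A=np.c_[P[:,:2],np.ones(len(P))]; pl=np.linalg.lstsq(A,P[:,2],rcond=None)[0]
    lo,hi=np.percentile(P,.5,0),np.percentile(P,99.5,0)
    print('head tool mean',P.mean(0).round(4),'mid',((lo+hi)/2).round(4),'span',(hi-lo).round(4),'plane',pl.round(4))
    return P.mean(0),pl
E
python3 -c "
from h import *
headtool('w2'); print(read_state()['tool_pos'])
p,d,K,T=load('top0')
print(calibration('wrist')['world_to_cam'].round(4))"
```

```text
head tool mean [ 0.0562  0.0007 -0.0496] mid [ 0.0551  0.0007 -0.0494] span [0.0432 0.0429 0.0035] plane [ 0.0073  0.0005 -0.05  ]
[ 0.46687262 -0.32712557  0.1793774 ]
[[ 0.6133 -0.7898  0.0065 -0.5471]
 [ 0.7527  0.5819 -0.3079 -0.1378]
 [ 0.2394  0.1938  0.9514 -0.3799]
 [ 0.      0.      0.      1.    ]]
```

```bash
python3 -c "
from h import *
rel([.40,-.09,.185],38.0)"
```

```text
dx dy dz roll [ 0.0927 -0.2282 -0.007 ] -0.16 | yaw 37.84 tilt 0.41 t 2.825
```

step_arm:
  commands:
    - {"fingers": 1,"dx": 0.01,"dy": -0.025,"dz": -0.006,"roll": 0}
    - {"fingers": 1,"dx": 0.03,"dy": -0.07,"dz": -0.006,"roll": 0}
    - {"fingers": 1,"dx": 0.05,"dy": -0.12,"dz": -0.006,"roll": 0}
    - {"fingers": 1,"dx": 0.07,"dy": -0.17,"dz": -0.006,"roll": 0}
    - {"fingers": 1,"dx": 0.085,"dy": -0.21,"dz": -0.006,"roll": 0}
    - {"fingers": 1,"dx": 0.092,"dy": -0.228,"dz": -0.006,"roll": 0}
    - {"fingers": 1,"dx": 0.092,"dy": -0.228,"dz": -0.006,"roll": 0}
    - {"fingers": 1,"dx": 0.092,"dy": -0.228,"dz": -0.006,"roll": 0}

```text
time: 3.82
tool_pos: [0.3974, -0.0894, 0.1801]
tcp_rot: [-2.971, -1.019, 0.003]
wrist_force: [0.0, 0.0, -3.2]
width: 0.189
grip_force: 107.4
```

```bash
python3 - <<'E'
from h import *
p,d,K,T=grab('wrist','w3'); print(read_state()['tool_pos'],proj(K,T,[.482,-.013,.087]))
headtool('w3')
E
```

```text
[ 0.39762871 -0.08965859  0.18042956] [262.58935293  55.03738655]
head tool mean [ 0.056  -0.0004 -0.0482] mid [ 0.0549 -0.0004 -0.048 ] span [0.0431 0.0428 0.0036] plane [ 0.0069  0.0032 -0.0486]
```

View pics/w3.png

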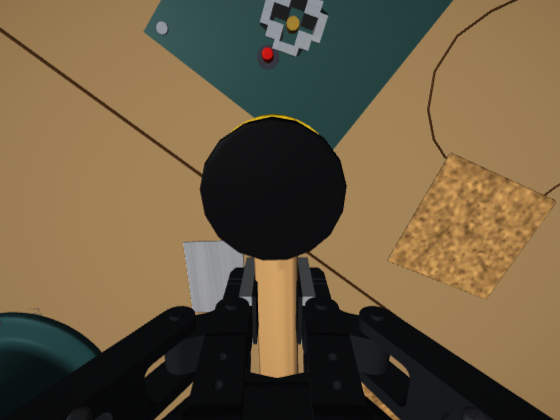

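The pin shows at (267,54) and the hub's brass plunger at (293,23).

```bash
python3 - <<'E'
from h import *
p,d,K,T=load('w3')
hsv=cv2.cvtColor(p,cv2.COLOR_BGR2HSV); m=(cv2.inRange(hsv,(0,180,120),(6,255,255))|cv2.inRange(hsv,(175,180,120),(180,255,255))); m[80:]=0
v,u=np.nonzero(m); print(len(u),u.mean(),v.mean()); P=ray(K,T,u.mean(),v.mean(),.086); h=ray(K,T,293,23,.060); print(P,h,np.hypot(*(P-h)[:2]))
x=(h-P)[:2]/np.hypot(*(P-h)[:2]); t=P[:2]-.004*x
R=Ro.from_rotvec(read_state()['tcp_rot']).as_matrix()
tc=t-(R@[.056,0,0])[:2]; print('target',tc)
for z in (.118,.096): rel([*tc,z])
E
```

```text
110 266.8545454545455 53.04545454545455
[ 0.48482351 -0.0144194   0.086     ] [ 0.51482904 -0.01452788  0.06      ] 0.030005733424645166
target [ 0.43658272 -0.04873783]
dx dy dz roll [ 0.0559 -0.0084  0.0624] 0 | yaw 37.81 tilt 0.08 t 3.875
dx dy dz roll [ 0.056  -0.0084  0.0844] 0 | yaw 37.81 tilt 0.08 t 3.875
```

step_arm:
  commands:
    - {"fingers": 1,"dx": 0.028,"dy": -0.004,"dz": 0.0,"roll": 0}
    - {"fingers": 1,"dx": 0.056,"dy": -0.0084,"dz": 0.02,"roll": 0}
    - {"fingers": 1,"dx": 0.056,"dy": -0.0084,"dz": 0.045,"roll": 0}
    - {"fingers": 1,"dx": 0.056,"dy": -0.0084,"dz": 0.062,"roll": 0}
    - {"fingers": 1,"dx": 0.056,"dy": -0.0084,"dz": 0.07,"roll": 0}
    - {"fingers": 1,"dx": 0.056,"dy": -0.0084,"dz": 0.076,"roll": 0}
    - {"fingers": 1,"dx": 0.056,"dy": -0.0084,"dz": 0.082,"roll": 0}
    - {"fingers": 1,"dx": 0.056,"dy": -0.0084,"dz": 0.082,"roll": 0}

```text
time: 4.88
tool_pos: [0.4374, -0.0484, 0.0996]
tcp_rot: [2.971, 1.018, 0.002]
wrist_force: [-1.3, 0.2, -1.9]
width: 0.186
grip_force: 107.7
```

step_arm:
  commands:
    - {"fingers": 1,"dx": 0,"dy": 0,"dz": 0.003,"roll": 0}
    - {"fingers": 1,"dx": 0,"dy": 0,"dz": 0.006,"roll": 0}
    - {"fingers": 1,"dx": 0,"dy": 0,"dz": 0.006,"roll": 0}

```text
time: 5.25
tool_pos: [0.4375, -0.0485, 0.0967]
tcp_rot: [2.971, 1.02, 0.0]
wrist_force: [-15.3, -1.6, 25.9]
width: 0.19
grip_force: 111.6
```

step_arm:
  commands:
    - {"fingers": 1,"dx": 0,"dy": 0,"dz": -0.02,"roll": 0}
    - {"fingers": 1,"dx": 0,"dy": 0,"dz": -0.06,"roll": 0}
    - {"fingers": 1,"dx": -0.03,"dy": 0.004,"dz": -0.085,"roll": 0}
    - {"fingers": 1,"dx": -0.056,"dy": 0.0084,"dz": -0.085,"roll": 0}
    - {"fingers": 1,"dx": -0.056,"dy": 0.0084,"dz": -0.085,"roll": 0}

```text
time: 5.88
tool_pos: [0.3978, -0.0899, 0.1785]
tcp_rot: [2.972, 1.015, 0.003]
wrist_force: [0.2, 0.2, -3.0]
width: 0.197
grip_force: 108.0
```

```bash
python3 - <<'E'
from h import *
p,d,K,T=grab('wrist','w4'); headtool('w4'); C=cloud(d,K,T)
hsv=cv2.cvtColor(p,cv2.COLOR_BGR2HSV); m=(cv2.inRange(hsv,(0,180,100),(6,255,255))|cv2.inRange(hsv,(175,180,100),(180,255,255))); m[90:]=0
v,u=np.nonzero(m); print(len(u),u.mean(),v.mean(),np.percentile(C[v,u,2],[5,50,95]))
g=C[60:75,320:345,2]; print('gearbox top z',np.median(g))
h=load('w3');C3=cloud(h[1],h[2],h[3]);print('before: pin z max',np.percentile(C3[45:60,260:275,2],97))
print('pin if z=.075',ray(K,T,u.mean(),v.mean(),.075))
rel([.447,-.320,.18],38.0)
E
```

```text
head tool mean [ 0.0549  0.001  -0.0493] mid [ 0.0538  0.001  -0.0491] span [0.0431 0.0429 0.0034] plane [-0.0011  0.0003 -0.0492]
100 265.6 56.15 [0.07389395 0.07551959 0.07656305]
gearbox top z 0.07060021773535996
before: pin z max 0.08898319639498341
pin if z=.075 [ 0.48468153 -0.0145503   0.075     ]
dx dy dz roll [-0.1025  0.2123 -0.0017] -0.26 | yaw 37.74 tilt 0.11 t 5.925
```

The pin is down: its top is about 5 mm above the gearbox. I'll return the mallet.

step_arm:
  commands:
    - {"fingers": 1,"dx": -0.01,"dy": 0.025,"dz": 0,"roll": 0}
    - {"fingers": 1,"dx": -0.03,"dy": 0.07,"dz": 0,"roll": 0}
    - {"fingers": 1,"dx": -0.055,"dy": 0.12,"dz": 0,"roll": 0}
    - {"fingers": 1,"dx": -0.08,"dy": 0.17,"dz": 0,"roll": 0}
    - {"fingers": 1,"dx": -0.1025,"dy": 0.212,"dz": 0.02,"roll": 0}
    - {"fingers": 1,"dx": -0.1025,"dy": 0.212,"dz": 0.07,"roll": 0}
    - {"fingers": 1,"dx": -0.1025,"dy": 0.212,"dz": 0.12,"roll": 0}
    - {"fingers": 1,"dx": -0.1025,"dy": 0.212,"dz": 0.135,"roll": 0}

```text
time: 6.92
tool_pos: [0.4448, -0.3169, 0.0387]
tcp_rot: [-2.965, -1.017, 0.006]
wrist_force: [-0.2, 0.5, -2.0]
width: 0.19
grip_force: 107.9
```

step_arm:
  commands:
    - {"fingers": 1,"dx": 0,"dy": 0,"dz": 0.005,"roll": 0}
    - {"fingers": 1,"dx": 0,"dy": 0,"dz": 0.01,"roll": 0}
    - {"fingers": 1,"dx": 0,"dy": 0,"dz": 0.012,"roll": 0}

```text
time: 7.3
tool_pos: [0.4484, -0.3203, 0.033]
tcp_rot: [2.969, 1.018, 0.003]
wrist_force: [0.3, -0.3, -3.0]
width: 0.19
grip_force: 107.9
```

step_arm:
  commands:
    - {"fingers": 1,"dx": 0,"dy": 0,"dz": 0.003,"roll": 0}
    - {"fingers": 1,"dx": 0,"dy": 0,"dz": 0.006,"roll": 0}
    - {"fingers": 1,"dx": 0,"dy": 0,"dz": 0.006,"roll": 0}

```text
time: 7.68
tool_pos: [0.4476, -0.3202, 0.0274]
tcp_rot: [2.971, 1.018, 0.001]
wrist_force: [-4.0, 1.6, 8.5]
width: 0.19
grip_force: 109.9
```

Contact made. Release, then lift clear.

step_arm:
  commands:
    - {"fingers": 0.3,"dx": 0,"dy": 0,"dz": 0,"roll": 0}
    - {"fingers": -1,"dx": 0,"dy": 0,"dz": 0,"roll": 0}
    - {"fingers": -1,"dx": 0,"dy": 0,"dz": 0,"roll": 0}
    - {"fingers": -1,"dx": 0,"dy": 0,"dz": 0,"roll": 0}
    - {"fingers": -1,"dx": 0,"dy": 0,"dz": 0,"roll": 0}

```text
time: 8.3
tool_pos: [0.4469, -0.3195, 0.0252]
tcp_rot: [-2.972, -1.019, 0.0]
wrist_force: [0.8, 1.3, 0.2]
width: 0.999
grip_force: 0.0
```

step_arm:
  commands:
    - {"fingers": -1,"dx": 0,"dy": 0,"dz": -0.04,"roll": 0}
    - {"fingers": -1,"dx": 0,"dy": 0,"dz": -0.1,"roll": 0}
    - {"fingers": -1,"dx": 0,"dy": 0,"dz": -0.16,"roll": 0}
    - {"fingers": -1,"dx": 0,"dy": 0,"dz": -0.18,"roll": 0}

```text
time: 8.8
tool_pos: [0.4491, -0.3212, 0.2105]
tcp_rot: [2.965, 1.016, 0.007]
wrist_force: [0.8, 0.8, -0.4]
width: 0.998
grip_force: 0.0
```

```bash
python3 - <<'E'
from h import *
p,d,K,T=grab('wrist','w5')
C=cloud(d,K,T);Z=C[...,2]
m=(Z>.07)&(Z<.085)&(d>0); n,L,S,_=cv2.connectedComponentsWithStats(m.astype(np.uint8)); m=L==1+S[1:,4].argmax()
P=C[m]; c=P.mean(0); print('head',len(P),c.round(4), np.hypot(*(c[:2]-[.49,-.285])))
# view pose for orange
rel([.40,.24,.23],38)
E
```

```text
head 2234 [ 0.4913 -0.2872  0.0765] 0.002523359517021438
dx dy dz roll [ 0.3054 -0.4735 -0.0221] -0.16 | yaw 37.84 tilt 0.52 t 8.85
```

```bash
python3 -c "
from h import *
rel([.515,-.0145,.2],38)"
```

```text
dx dy dz roll [ 0.24   -0.2022  0.0101] -0.16 | yaw 37.84 tilt 0.52 t 8.85
```

step_arm:
  commands:
    - {"fingers": -1,"dx": 0.03,"dy": -0.025,"dz": 0,"roll": 0}
    - {"fingers": -1,"dx": 0.075,"dy": -0.063,"dz": 0,"roll": 0}
    - {"fingers": -1,"dx": 0.12,"dy": -0.1,"dz": 0,"roll": 0}
    - {"fingers": -1,"dx": 0.165,"dy": -0.139,"dz": 0.01,"roll": 0}
    - {"fingers": -1,"dx": 0.21,"dy": -0.177,"dz": 0.01,"roll": 0}
    - {"fingers": -1,"dx": 0.24,"dy": -0.202,"dz": 0.01,"roll": 0}
    - {"fingers": -1,"dx": 0.24,"dy": -0.202,"dz": 0.01,"roll": 0}
    - {"fingers": -1,"dx": 0.24,"dy": -0.202,"dz": 0.01,"roll": 0}

```text
time: 9.85
tool_pos: [0.5116, -0.013, 0.1937]
tcp_rot: [-2.971, -1.019, 0.004]
wrist_force: [-0.2, -0.2, -0.2]
width: 0.999
grip_force: 0.0
```

```bash
python3 - <<'E'
from h import *
p,d,K,T=grab('wrist','w6'); print(read_state()['tool_pos'])
# rectify to horizontal plane z=.072, 0.2mm/px, x up, y left
h0=np.array([.515,-.0145]); s=.0002; n=500
dst=[(0,0),(n,0),(n,n),(0,n)]
src=[proj(K,T,[h0[0]+(n/2-y)*s,h0[1]+(n/2-x)*s,.072]) for x,y in dst]
r=cv2.warpPerspective(p,cv2.getPerspectiveTransform(np.float32(src),np.float32(dst)),(n,n),flags=cv2.INTER_CUBIC)
cv2.imwrite('pics/hub.png',r)
E
```

```text
[ 0.51175685 -0.01345359  0.19402595]
```

View pics/hub.png

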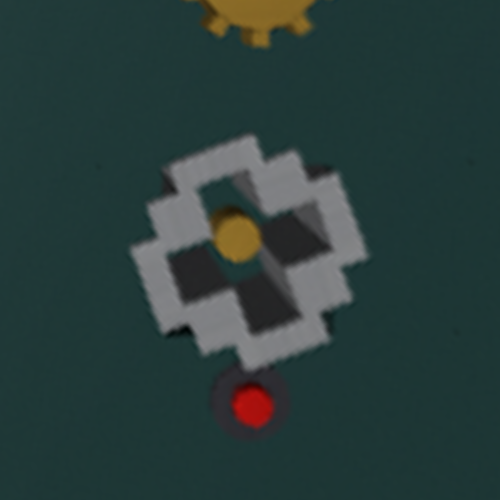

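The rectified hub shows the socket cross centred near (250,250), turned about 17° clockwise or counter-clockwise of the image axes, with the pin at (254,408). I'll measure it precisely.

```bash
python3 - <<'E'
from h import *
r=cv2.imread('pics/hub.png'); hsv=cv2.cvtColor(r,cv2.COLOR_BGR2HSV)
m=((hsv[...,1]<60)&(hsv[...,2]>115)).astype(np.uint8)*255
m=cv2.morphologyEx(m,cv2.MORPH_OPEN,np.ones((5,5))); n,L,S,_=cv2.connectedComponentsWithStats(m); m=(L==1+S[1:,4].argmax()).astype(np.uint8)*255
cs,_=cv2.findContours(m,cv2.RETR_EXTERNAL,cv2.CHAIN_APPROX_NONE); c=max(cs,key=cv2.contourArea)
M=cv2.moments(c); cx,cy=M['m10']/M['m00'],M['m01']/M['m00']
def ang(mask):
    g=cv2.GaussianBlur(mask.astype(np.float32),(0,0),2); gx,gy=cv2.Sobel(g,cv2.CV_32F,1,0),cv2.Sobel(g,cv2.CV_32F,0,1)
    return np.degrees(np.angle(((gx+1j*gy)**4/(np.hypot(gx,gy)+1e-6)**2).sum()))/4
f=np.zeros_like(m); cv2.drawContours(f,[c],-1,255,-1)
a=[ang(m),ang(f),ang(f-m)]
print('centre px',cx,cy,'rect',cv2.minAreaRect(c),'image angles',a,'world centre',.515+(250-cy)*.0002,-.0145+(250-cx)*.0002, cv2.boundingRect(c))
# world yaw: image right=-y, down=-x ; image angle a (clockwise from right) -> world yaw = -a mod 90
print('slot yaw mod 90',[(-x)%90 for x in a])
red=cv2.inRange(hsv,(0,180,100),(8,255,255)); v,u=np.nonzero(red); print('pin at .072 plane',.515+(250-v.mean())*.0002,-.0145+(250-u.mean())*.0002)
rel([.428,.283,.2],27)
E
```

```text
centre px 248.91968865661988 252.04982362677396 rect ((249.1663360595703, 252.06338500976562), (218.13613891601562, 215.91119384765625), 20.85445785522461) image angles [np.float32(-19.995909), np.float32(-20.272423), np.float32(-19.646265)] world centre 0.5145900352746452 -0.014283937731323977 (134, 138, 230, 229)
slot yaw mod 90 [np.float32(19.995909), np.float32(20.272423), np.float32(19.646265)]
pin at .072 plane 0.48371882352941176 -0.014967563025210087
dx dy dz roll [ 0.1156 -0.2856 -0.0059] 10.81 | yaw 37.81 tilt 0.13 t 9.9
```

step_arm:
  commands:
    - {"fingers": -1,"dx": 0.015,"dy": -0.035,"dz": -0.006,"roll": 2}
    - {"fingers": -1,"dx": 0.035,"dy": -0.085,"dz": -0.006,"roll": 5}
    - {"fingers": -1,"dx": 0.055,"dy": -0.135,"dz": -0.006,"roll": 8}
    - {"fingers": -1,"dx": 0.075,"dy": -0.185,"dz": -0.006,"roll": 10.8}
    - {"fingers": -1,"dx": 0.095,"dy": -0.235,"dz": -0.006,"roll": 10.8}
    - {"fingers": -1,"dx": 0.1156,"dy": -0.2856,"dz": -0.006,"roll": 10.8}
    - {"fingers": -1,"dx": 0.1156,"dy": -0.2856,"dz": -0.006,"roll": 10.8}
    - {"fingers": -1,"dx": 0.1156,"dy": -0.2856,"dz": -0.006,"roll": 10.8}

```text
time: 10.9
tool_pos: [0.429, 0.2825, 0.2009]
tcp_rot: [3.054, 0.733, -0.001]
wrist_force: [0.3, -0.3, -0.2]
width: 1.0
grip_force: 0.0
```

```bash
cat >> h.py <<'E'
def bar(tag,ztop=None):
    p,d,K,T=load(tag); C=cloud(d,K,T); hsv=cv2.cvtColor(p,cv2.COLOR_BGR2HSV)
    m=cv2.inRange(hsv,(5,190,120),(16,255,255)); n,L,S,_=cv2.connectedComponentsWithStats(m); m=(L==1+S[1:,4].argmax())
    zt=np.percentile(C[m][:,2],90) if ztop is None else ztop
    m&=C[...,2]>zt-.005
    v,u=np.nonzero(m); P=np.array([ray(K,T,a,b,zt) for a,b in zip(u,v)])[:,:2]
    c,wh,a=cv2.minAreaRect((P*1000).astype(np.float32)); w,V=np.linalg.eigh(np.cov(P.T))
    print('bar px',u.mean().round(),v.mean().round(),len(u),'ztop',zt.round(4),'rect',np.round(c,1),np.round(wh,1),round(a,1),'mean',P.mean(0).round(4),'pca yaw',(np.degrees(np.arctan2(V[1,1],V[0,1]))%180).round(2))
E
python3 - <<'E'
from h import *
grab('wrist','w7'); bar('w7'); print(read_state()['tool_pos'])
E
```

```text
bar px 271.0 206.0 969 ztop 0.0894 rect [428.5 285.9] [43.1 16.6] 31.3 mean [0.4291 0.2862] pca yaw 31.48
[0.42914479 0.28216651 0.20092511]
```

View pics/w7.png

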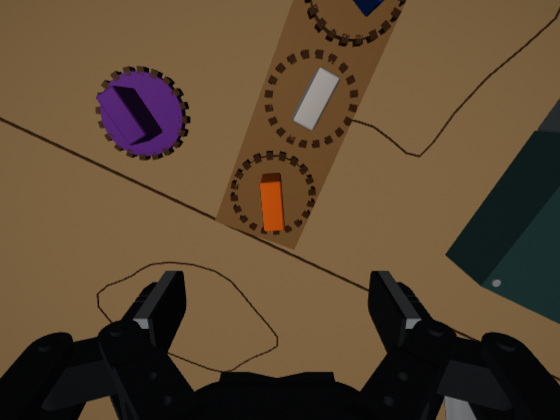

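```bash
python3 -c "
from h import *
rel([.4288,.286,.055],31.4)"
```

```text
dx dy dz roll [ 0.0015 -0.0037  0.1459] -4.46 | yaw 26.94 tilt 0.06 t 10.95
```

step_arm:
  commands:
    - {"fingers": -0.3,"dx": 0.0015,"dy": -0.0037,"dz": 0,"roll": -4.5}
    - {"fingers": -0.3,"dx": 0.0015,"dy": -0.0037,"dz": 0.05,"roll": -4.5}
    - {"fingers": -0.3,"dx": 0.0015,"dy": -0.0037,"dz": 0.1,"roll": -4.5}
    - {"fingers": -0.3,"dx": 0.0015,"dy": -0.0037,"dz": 0.135,"roll": -4.5}
    - {"fingers": -0.3,"dx": 0.0015,"dy": -0.0037,"dz": 0.146,"roll": -4.5}
    - {"fingers": -0.3,"dx": 0.0015,"dy": -0.0037,"dz": 0.146,"roll": -4.5}
    - {"fingers": -0.3,"dx": 0.0015,"dy": -0.0037,"dz": 0.146,"roll": -4.5}
  squeeze: 90

```text
time: 11.82
tool_pos: [0.4301, 0.2882, 0.0571]
tcp_rot: [-3.023, -0.852, -0.005]
wrist_force: [1.0, 0.3, 0.5]
width: 0.652
grip_force: 0.0
```

step_arm:
  commands:
    - {"fingers": 1,"dx": 0,"dy": 0,"dz": 0,"roll": 0}
    - {"fingers": 1,"dx": 0,"dy": 0,"dz": 0,"roll": 0}
    - {"fingers": 1,"dx": 0,"dy": 0,"dz": 0,"roll": 0}
    - {"fingers": 1,"dx": 0,"dy": 0,"dz": 0,"roll": 0}
    - {"fingers": 1,"dx": 0,"dy": 0,"dz": 0,"roll": 0}

```text
time: 12.45
tool_pos: [0.4291, 0.2882, 0.0565]
tcp_rot: [-3.023, -0.854, -0.003]
wrist_force: [0.0, -0.9, 5.8]
width: 0.194
grip_force: 87.8
```

Gripped. I'll lift straight up, then look.

step_arm:
  commands:
    - {"fingers": 1,"dx": 0,"dy": 0,"dz": -0.03,"roll": 0}
    - {"fingers": 1,"dx": 0,"dy": 0,"dz": -0.07,"roll": 0}
    - {"fingers": 1,"dx": 0,"dy": 0,"dz": -0.11,"roll": 0}
    - {"fingers": 1,"dx": 0,"dy": 0,"dz": -0.13,"roll": 0}
    - {"fingers": 1,"dx": 0,"dy": 0,"dz": -0.13,"roll": 0}

```text
time: 13.08
tool_pos: [0.4294, 0.2885, 0.187]
tcp_rot: [-3.022, -0.854, -0.006]
wrist_force: [0.0, 0.4, -1.8]
width: 0.198
grip_force: 88.3
```

```bash
python3 - <<'E'
from h import *
p,d,K,T=grab('wrist','w8'); s=read_state(); print(s['tool_pos'],s['grip_force'],s['wrist_force'])
R=Ro.from_rotvec(s['tcp_rot']).as_matrix(); Q=(cloud(d,K,T)-s['tool_pos'])@R
# disc points near tool z ~ 0..0.01
m=(d>0)&(abs(Q[...,2]+.001)<.012)&(Q[...,0]>.008)&(Q[...,0]<.045)&(abs(Q[...,1])<.045)
hsv=cv2.cvtColor(p,cv2.COLOR_BGR2HSV)
b=m&(hsv[...,1]>60)&(hsv[...,2]>60); P=Q[b]; print(len(P))
A=np.c_[P[:,:2],np.ones(len(P))]; print('disc plane',np.linalg.lstsq(A,P[:,2],rcond=None)[0].round(4),P.min(0).round(4),P.max(0).round(4))
o=cv2.inRange(hsv,(5,190,80),(16,255,255))>0; o&=d>0; q=Q[o]; print('orange',len(q),q.min(0).round(4),q.max(0).round(4))
rel([.5146,-.0143,.21],20)
E
```

```text
[0.42836673 0.28782805 0.18532955] 88.31855535507202 [ 0.16423351 -0.91179638 -2.34207917]
4611
disc plane [ 0.0013 -0.0013  0.005 ] [ 0.008  -0.0384 -0.013 ] [0.04   0.0408 0.0108]
orange 3915 [-0.0226 -0.0091 -0.0356] [0.0215 0.0097 0.0074]
dx dy dz roll [-0.0846  0.3026 -0.0248] 11.55 | yaw 31.55 tilt 0.05 t 13.125
```

View pics/w8.png

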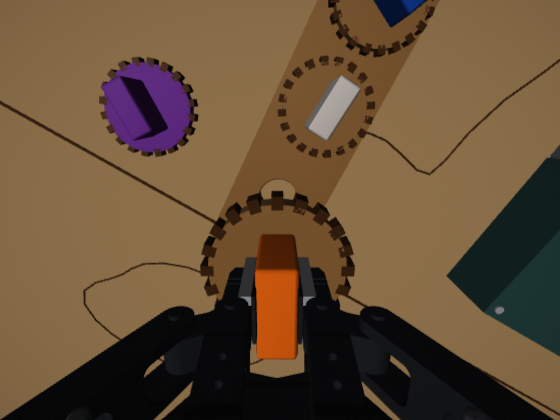

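The gear is held level and centred, and the stand's hole at (278,188) is empty. Now carry it to the hub.

step_arm:
  commands:
    - {"fingers": 1,"dx": -0.01,"dy": 0.035,"dz": -0.01,"roll": 2}
    - {"fingers": 1,"dx": -0.024,"dy": 0.085,"dz": -0.02,"roll": 4}
    - {"fingers": 1,"dx": -0.038,"dy": 0.135,"dz": -0.024,"roll": 6}
    - {"fingers": 1,"dx": -0.052,"dy": 0.185,"dz": -0.024,"roll": 8}
    - {"fingers": 1,"dx": -0.066,"dy": 0.235,"dz": -0.024,"roll": 10}
    - {"fingers": 1,"dx": -0.079,"dy": 0.28,"dz": -0.024,"roll": 11.5}
    - {"fingers": 1,"dx": -0.0846,"dy": 0.3026,"dz": -0.024,"roll": 11.5}
    - {"fingers": 1,"dx": -0.0846,"dy": 0.3026,"dz": -0.024,"roll": 11.5}

```text
time: 14.12
tool_pos: [0.5135, -0.0158, 0.2069]
tcp_rot: [-3.094, -0.542, 0.006]
wrist_force: [0.2, -0.2, -1.8]
width: 0.199
grip_force: 88.4
```

```bash
python3 - <<'E'
from h import *
s=read_state();R=Ro.from_rotvec(s['tcp_rot']).as_matrix(); o=R@[-.0005,.0003,0]
rel(np.array([.5146,-.0143,.128])-[o[0],o[1],0],20)
E
```

```text
dx dy dz roll [ 0.0023 -0.0012  0.0789] -0.13 | yaw 19.87 tilt 0.22 t 14.125
```

step_arm:
  commands:
    - {"fingers": 1,"dx": 0.001,"dy": -0.0006,"dz": 0.03,"roll": 0}
    - {"fingers": 1,"dx": 0.001,"dy": -0.0006,"dz": 0.06,"roll": 0}
    - {"fingers": 1,"dx": 0.001,"dy": -0.0006,"dz": 0.077,"roll": 0}
    - {"fingers": 1,"dx": 0.001,"dy": -0.0006,"dz": 0.077,"roll": 0}

```text
time: 14.62
tool_pos: [0.5133, -0.0127, 0.1301]
tcp_rot: [-3.092, -0.548, 0.007]
wrist_force: [0.1, -0.1, -0.7]
width: 0.195
grip_force: 88.5
```

```bash
python3 - <<'E'
from h import *
A=[]
for i in range(6):
    s=read_state(); A.append(np.r_[s['tool_pos'],s['time'],s['wrist_force']])
    if i<5: p,d=read_camera('top')
A=np.array(A); print(A.round(4)); print(A[:,:3].mean(0)); rel([.5146+.0005,-.0143+.0003,.11],20)
c=calibration('top'); np.savez('top9.npz',p=p,d=d,K=c['intrinsics'],T=c['world_to_cam'])
E
```

```text
[[ 5.1330e-01 -1.2700e-02  1.3010e-01  1.4625e+01  6.9500e-02 -6.3900e-02
  -6.5500e-01]
 [ 5.1470e-01 -1.2900e-02  1.3160e-01  1.4675e+01  3.8370e-01 -5.4380e-01
  -5.4550e-01]
 [ 5.1560e-01 -1.3200e-02  1.3270e-01  1.4725e+01 -9.9410e-01 -7.0860e-01
  -1.4414e+00]
 [ 5.1620e-01 -1.3300e-02  1.3340e-01  1.4775e+01  5.3100e-02 -3.1210e-01
   2.4400e-01]
 [ 5.1640e-01 -1.3400e-02  1.3370e-01  1.4825e+01 -8.4000e-03  3.6580e-01
  -1.7493e+00]
 [ 5.1640e-01 -1.3500e-02  1.3370e-01  1.4875e+01 -4.0120e-01  4.8580e-01
  -5.7130e-01]]
[ 0.51543826 -0.01316522  0.13254876]
dx dy dz roll [-0.0015 -0.      0.0237] 0.05 | yaw 20.05 tilt 0.15 t 14.875
```

step_arm:
  commands:
    - {"fingers": 1,"dx": -0.0015,"dy": 0,"dz": 0.005,"roll": 0}
    - {"fingers": 1,"dx": -0.0015,"dy": 0,"dz": 0.01,"roll": 0}
    - {"fingers": 1,"dx": -0.0015,"dy": 0,"dz": 0.013,"roll": 0}
    - {"fingers": 1,"dx": -0.0015,"dy": 0,"dz": 0.016,"roll": 0}
    - {"fingers": 1,"dx": -0.0015,"dy": 0,"dz": 0.018,"roll": 0}
    - {"fingers": 1,"dx": -0.0015,"dy": 0,"dz": 0.019,"roll": 0}
    - {"fingers": 1,"dx": -0.0015,"dy": 0,"dz": 0.019,"roll": 0}
    - {"fingers": 1,"dx": -0.0015,"dy": 0,"dz": 0.019,"roll": 0}

```text
time: 15.88
tool_pos: [0.5152, -0.0139, 0.1139]
tcp_rot: [3.093, 0.546, 0.005]
wrist_force: [4.9, 2.7, 1.1]
width: 0.197
grip_force: 89.0
```

step_arm:
  commands:
    - {"fingers": 1,"dx": 0.001,"dy": 0,"dz": 0.002,"roll": 0}
    - {"fingers": 1,"dx": 0.001,"dy": 0,"dz": 0.005,"roll": 0}
    - {"fingers": 1,"dx": 0.001,"dy": 0,"dz": 0.008,"roll": 0}
    - {"fingers": 1,"dx": 0.001,"dy": 0,"dz": 0.011,"roll": 0}
    - {"fingers": 1,"dx": 0.001,"dy": 0,"dz": 0.011,"roll": 0}
    - {"fingers": 1,"dx": 0.001,"dy": 0,"dz": 0.011,"roll": 0}

```text
time: 16.62
tool_pos: [0.5154, -0.0137, 0.1026]
tcp_rot: [3.093, 0.547, 0.002]
wrist_force: [4.7, 1.2, 4.2]
width: 0.195
grip_force: 89.6
```

step_arm:
  commands:
    - {"fingers": 1,"dx": 0.0008,"dy": 0,"dz": 0.003,"roll": 0}
    - {"fingers": 1,"dx": 0.0008,"dy": 0,"dz": 0.006,"roll": 0}
    - {"fingers": 1,"dx": 0.0008,"dy": 0,"dz": 0.008,"roll": 0}
    - {"fingers": 1,"dx": 0.0008,"dy": 0,"dz": 0.009,"roll": 0}
    - {"fingers": 1,"dx": 0.0008,"dy": 0,"dz": 0.009,"roll": 0}
    - {"fingers": 1,"dx": 0.0008,"dy": 0,"dz": 0.009,"roll": 0}
    - {"fingers": 1,"dx": 0.0008,"dy": 0,"dz": 0.009,"roll": 0}

```text
time: 17.5
tool_pos: [0.5159, -0.0137, 0.0983]
tcp_rot: [3.093, 0.547, -0.0]
wrist_force: [-10.4, 1.1, 34.4]
width: 0.193
grip_force: 94.2
```

Force has risen to about 36 N near home. I'll check the heights in the wrist view.

```bash
python3 - <<'E'
from h import *
p,d,K,T=grab('wrist','w10'); s=read_state(); print(s['tool_pos'],s['wrist_force'],s['torque'])
C=cloud(d,K,T); R=Ro.from_rotvec(s['tcp_rot']).as_matrix(); Q=(C-s['tool_pos'])@R; hsv=cv2.cvtColor(p,cv2.COLOR_BGR2HSV)
m=(d>0)&(abs(C[...,2]-.092)<.008)&(Q[...,0]>.008)&(Q[...,0]<.045)&(abs(Q[...,1])<.045)&(hsv[...,1]>60)&(hsv[...,2]>60)
P=C[m]; A=np.c_[P[:,:2]-[.5146,-.0143],np.ones(len(P))]; print('disc world plane',len(P),np.linalg.lstsq(A,P[:,2],rcond=None)[0].round(4),'tool z',np.median(Q[m][:,2]).round(4), np.median(P[:,2]).round(4))
o=(cv2.inRange(hsv,(5,190,80),(16,255,255))>0)&(d>0); q=Q[o]; print('orange tool',q.min(0).round(4),q.max(0).round(4),'world ztop',C[o][:,2].max().round(4))
g=(d>0)&(abs(C[...,2]-.07)<.006)&(hsv[...,0]>70)&(hsv[...,0]<100); print('gearbox top',g.sum(),np.median(C[g][:,2]).round(4))
E
```

```text
[ 0.51587543 -0.01371062  0.09834519] [-9.33937004  1.02852175 35.41843092] [0.48854015 1.75767297 0.05540399]
disc world plane 5538 [-0.0496 -0.0143  0.0917] tool z 0.008 0.0904
orange tool [-0.0231 -0.0081 -0.0355] [0.0207 0.0099 0.0083] world ztop 0.1338
gearbox top 45824 0.0706
```

View pics/w10.png

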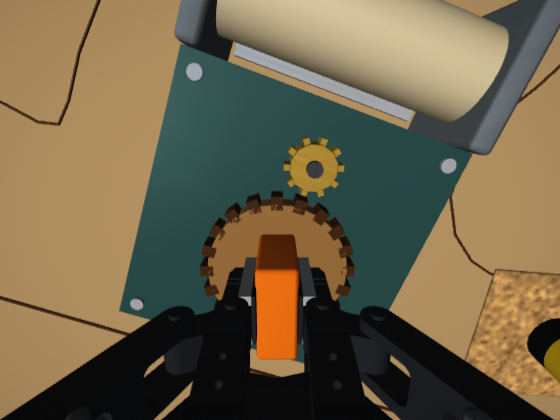

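```bash
python3 - <<'E'
from h import *
s=read_state(); R=Ro.from_rotvec(s['tcp_rot']).as_matrix()
for tag,zc in (('w8',None),('w10',.0917)):
    p,d,K,T=load(tag); 
    C=cloud(d,K,T); hsv=cv2.cvtColor(p,cv2.COLOR_BGR2HSV)
    c=np.array([.5154,-.0137]) if tag=='w10' else np.array([.4289,.2882])
    if zc is None: zc=.180
    r=np.hypot(*(C[...,:2]-c).transpose(2,0,1))
    m=(d>0)&(r<.034)&(abs(C[...,2]-zc)<.005)&(hsv[...,0]<20)&(hsv[...,1]>60)&(hsv[...,2]>60)
    m&=~(cv2.dilate(cv2.inRange(hsv,(5,190,80),(16,255,255)),np.ones((7,7)))>0)
    P=C[m]; A=np.c_[P[:,:2]-c,np.ones(len(P))]
    for _ in range(5):
        f=np.linalg.lstsq(A,P[:,2],rcond=None)[0]; e=abs(P[:,2]-A@f); k=e<max(.001,2*np.median(e)); A,P=A[k],P[k]
    print(tag,m.sum(),len(P),f.round(4),'extent',A[:,:2].min(0).round(3),A[:,:2].max(0).round(3),'resid',e.std().round(5))
    g=C[cv2.dilate(cv2.inRange(hsv,(80,80,20),(100,255,255)),None)>0]; g=g[abs(g[:,2]-.07)<.004]
    if tag=='w10': B=np.c_[g[:,:2]-c,np.ones(len(g))]; print('gearbox plane',np.linalg.lstsq(B,g[:,2],rcond=None)[0].round(4))
rel([.5154,-.0137,.0983],20)
E
```

```text
w8 4873 4433 [ 0.0052 -0.0022  0.1791] extent [-0.03  -0.034] [0.034 0.034] resid 0.00026
w10 5157 4572 [-0.0028 -0.0027  0.0905] extent [-0.026 -0.034] [0.034 0.034] resid 0.00026
gearbox plane [-0.      0.0006  0.0706]
dx dy dz roll [-0.0004 -0.0002  0.    ] 0.05 | yaw 20.05 tilt 0.03 t 17.55
```

The disc is level and its top is 20 mm above the gearbox top as seen, which matches home. One settled check, then hand in.

step_arm:
  commands:
    - {"fingers": 1,"dx": 0,"dy": 0,"dz": 0,"roll": 0}
    - {"fingers": 1,"dx": 0,"dy": 0,"dz": 0,"roll": 0}
    - {"fingers": 1,"dx": 0,"dy": 0,"dz": 0,"roll": 0}
    - {"fingers": 1,"dx": 0,"dy": 0,"dz": 0,"roll": 0}

```text
time: 18.05
tool_pos: [0.5159, -0.0137, 0.0983]
tcp_rot: [3.093, 0.547, -0.0]
wrist_force: [-9.6, 0.8, 35.7]
width: 0.194
grip_force: 94.1
```

```bash
python3 -c "
from h import *
print(finish_job())"
```

```text
the job is handed in; nothing more can be done
None
```

I handed the job in at about 18 s with the pin knocked down, the mallet back on its pad, and the orange gear meshed, fully home and still gripped and pressed at about 36 N; the hand-in gave no verdict.

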